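Set the vent and lock the produce keeper

ROBOT

A 7-joint arm with a two-finger parallel gripper is mounted at the origin on the work surface; the furniture and walls round the work are solid. World frame = base frame: x ahead of the robot, y to its left, z up, the work surface at z = 0. Lengths are in m, angles in rad, forces in N, time in s.
With the tool pointing down it reaches from about 0.4 to 0.875 m from the base axis. Payload 6.5 kg.
Tool frame: the origin (TCP) lies at the very end of the fingers, on their centre line; the grasp point (between the pads) lies 19 mm behind it; z points along the fingers, y is the line along which they close (so a half turn about z gives the same grasp; the last joint's range is limited). The gripper opens to 88 mm and grips with 3 to 60 N. Pads are 18 mm wide; open, the fingers measure 123 mm over their backs; the gripper's body (75 mm by 187 mm) begins 45 mm behind the grasp point.
Start: joints at [1.274, 0.536, -0.004, 1.538, 0.003, 1.067, -0.071], TCP at [0.149, -0.633, 0.239] pointing down, gripper open.
Joint ranges: [-2.7, 2.7], [-0.37, 2.16], [-1.27, 1.26], [0.24, 2.4], [-1.31, 4.45], [0.19, 1.91], [-2.76, 2.76]. Speed limits (rad/s): [2.39, 2.39, 3.14, 3.14, 3.14, 3.14, 3.14].

INTERFACE

Orientations are given as a unit quaternion [w, x, y, z].
In Python, from plant import * gives the robot as it stands.
- The arm moves only by the shell command python3 -m creep 'ROWS' [FORCE]. ROWS is JSON, a list of rows, each an object of numbers: "tx", "ty", "tz": the shift along the tool's x, y, z in mm; "ax", "ay", "az": the turn, a rotation vector about the tool's x, y, z in rad; "claw": the finger opening in mm, from 0 to 88.1. In form: [{"tx": .., "ty": .., "tz": .., "ax": .., "ay": .., "az": .., "claw": ..}, ...]. A call has 1 to 10 rows; each row shifts and turns the commanded pose from where the row before left it, along the tool's axes as they then stand; what a row does not reach is not made up. A row lasts 1/8 s, in which the tool goes at most 62.5 mm and 10.7 degrees, less where a joint would pass 70% of its speed; a pose out of reach is approached as far as the arm can. A call is refused whole if a number of a shift passes 62.5 or a number of a turn 0.188, either way. A call with a gripper value outside its range is refused whole. The fingers move at their own pace and stop on an object; FORCE is the grip in N (left out, the last holds). Time passes only in rows, so rows that do not move let the fingers close. It gives the time, the measured TCP pose, the force and the opening at its end, in the units of the state.
- get_obs(): the state, without advancing time (a new reading comes with each control period).
- read_camera(name): name is "scene" or "top"; returns the picture (384x512x3 uint8, red, green, blue); there is no depth.
- calibration(name): a dict with "mtx" (3x3 intrinsics, pixels), "dist" ([k1, k2, p1, p2, k3] as OpenCV has them; the pictures are not rectified), "camera_from_world" (4x4, takes a point from world to camera coordinates). Camera axes: x right, y down, z forward; pixel columns grow to the right and rows downward; lengths in m; the calibration is good to about 2 mm. A picture is of the moment at which its call begins. calibration takes no time and is no camera call.
- finish_job(): hands the job in, once; it reports no verdict.
The state is a dict: "t": time; "qpos": joint angles; "joint_vel": joint speeds; "tau": joint torques, N m; "eef_pos": TCP position; "tcp_rot": TCP orientation; "contact_force": force on the tool from outside, world axes, zero at the start; "wrist_torque": the same for the moment, N m; "width": finger opening in m.
Only numpy, scipy, OpenCV 4.12 (cv2) and the standard library are available. Lean on these libraries where they do the work, as an engineer would, in place of code of your own. Each camera call takes 0.05 s, during which the arm holds its last target. There are 200 camera calls.

TASK

The lemon keeper is going into the fridge: slide the orange shutter on its lid along by one click, from shut to its middle stop, so that the vent is half open and the shutter has settled there. Also snap down the two green clips that stand open at the left and right ends, so that the lid is locked, and leave the glass and the tin behind the keeper where they stand.

Things in the scene. Friction and masses are not known exactly. Their poses are not given: they have to be found in the camera images.
- keeper: Food keeper fixed to the worktop: clear box 140 x 190 x 88 mm (keeper x, keeper y, height) holding two lemons, with a white lid. Origin: centre of its underside, on the worktop; z up. At yaw 0 its x points away from the robot and y to the robot's left; yaw varies by up to 0.4 rad. The green clips on its two long sides are already snapped down and do not move.
- lid_top (a point): Centre of the top of the white lid, 98 mm above the worktop; the lid is 150 (keeper x) x 200 mm (keeper y). Two white rails, 7 mm wide, tops at 108 mm, run at keeper x = -41 and +41 mm from keeper y = -85 to +61 mm; a low cleat (top 106 mm) joins them at y = +58 mm.
- vent_port (a point): Centre of the vent port in the lid's top, at keeper (0, -45, 98) mm; 50 (keeper x) x 46 mm (keeper y). The shutter covers it when shut. Three dots on the far rail mark the stops of the shutter's middle: black (shut), green (half open), black (wide open), 30 mm apart.
- vent_shutter (a joint): Position in m of the orange shutter plate along keeper +y: 0 shut (the start), 0.030 half open (middle stop), 0.060 wide open (end of travel). A detent draws it into the nearest of these three; crests at 0.015 and 0.045, 3 to 4 N to pass when pushed slowly (plus drag, 15 N per m/s). Once past a crest the plate jumps on to the next stop by itself within about 0.3 s.
- shutter_rib (a point): Middle of the top edge of the upright rib on the shutter, 130 mm above the worktop; at keeper (0, -45, 130) mm when shut. Rib: 50 mm along keeper x, 10 mm thick along keeper y (faces 5 mm either side of this point), 27 mm high; push it on a face or pinch it. Plate below: 70 (keeper x) x 62 mm (keeper y), its top 104 mm above the worktop; the rib stands at its middle.
- clip_left (a joint): Angle in rad of the green clip at the keeper's +y (left) end: 0 hangs straight down, snapped; 1.57 sticks out level. Starts at 1.15 to 1.5. Hinge axis along keeper x at keeper (0, +104, 94) mm. Over-centre: stays open until pressed past a crest at about 0.55 (1.5 to 2 N at its free edge), then snaps down to 0 by itself and stays.
- clip_left_tip (a point): Middle of the free edge of the left clip, 45 mm from its hinge axis. The clip is a flap 60 mm wide (keeper x), 5 mm thick, with an 8 mm bead along the free edge.
- clip_right (a joint): The same for the green clip at the keeper's -y (right) end, which swings out toward keeper -y. Hinge axis at keeper (0, -104, 94) mm; 0 hangs down, snapped; starts at 1.15 to 1.5.
- clip_right_tip (a point): Middle of the free edge of the right clip, 45 mm from its hinge axis.
- glass_1: Empty drinking glass, 81 mm across and 91 mm tall, standing close behind the keeper (on the side away from the robot); origin at the centre of its foot.
- tin_1: Red food tin, 75 mm across and 58 mm tall, standing close behind the keeper beside the glass; origin at the centre of its foot.

How it is judged:
At the end, for the whole second after the job is handed in: The shutter rests in its middle stop (0.030 m, within 5 mm) and both end clips are snapped down (within 0.1 rad of hanging straight) (value of joint vent_shutter between 0.025 and 0.035 m and velocity of joint vent_shutter between -0.01 and 0.01 m/s and value of joint each of clip_left, clip_right below 0.1 rad); the robot touches nothing.
It fails at once if the glass is pushed from its place (over 30 mm) or tipped (distance of glass_1 from where it was at the start of the episode above 0.03 m or angle between glass_1's own z axis and vertical above 0.4 rad).
It fails at once if the tin is pushed from its place (over 30 mm) or tipped (distance of tin_1 from where it was at the start of the episode above 0.03 m or angle between tin_1's own z axis and vertical above 0.4 rad).
It also fails if it takes over 46 s, if anything falls off the work surface, if the arm or the gripper's body presses on something with over 40 N, if the wrist force passes 120 N, or if a joint passes its speed limit or range.

## Working session

There is one attempt and no reset: what is moved stays moved. The work goes in short steps, Python scripts to look and compute and a shell command to move; the robot and the scene stay as the last step left them, time stands still between calls to the robot, and variables do not carry over. Pictures are saved under pics/ and viewed, on a budget of 10 in all, crops included, one or two more only if the job needs it, and the job is handed in when it is done.

```bash
mkdir -p pics; ls; python3 - <<'E'
from plant import *
import cv2,numpy as np
o=get_obs(); print({k:np.round(v,3) for k,v in o.items()})
for n in("scene","top"):
    im=read_camera(n); cv2.imwrite(f"pics/{n}0.png",im[:,:,::-1]); np.save(f"pics/{n}0.npy",im)
    c=calibration(n); print(n,np.round(c["mtx"],1).tolist(),c["dist"]); M=np.array(c["camera_from_world"]); print(np.round(-M[:3,:3].T@M[:3,3],3),np.round(M[2,:3],2))
a=cv2.imread("pics/scene0.png");b=cv2.imread("pics/top0.png")
cv2.imwrite("pics/both0.png",cv2.resize(np.hstack([a,b]),(800,300)))
E
```

```text
pics
{'t': np.float64(0.0), 'qpos': array([ 1.274,  0.537, -0.004,  1.539,  0.003,  1.067, -0.071]), 'joint_vel': array([-0.001, -0.001,  0.001,  0.001,  0.   ,  0.   , -0.   ]), 'tau': array([ 0.0000e+00, -5.7098e+01,  9.9100e-01, -2.5161e+01, -5.6000e-02,
        1.8000e-02,  0.0000e+00]), 'eef_pos': array([ 0.149, -0.632,  0.238]), 'tcp_rot': array([-0.001,  0.993,  0.115, -0.   ]), 'contact_force': array([ 0.207, -0.048, -0.226]), 'wrist_torque': array([-0.051, -0.016,  0.043]), 'width': np.float64(0.088)}
scene [[394.9, 0.0, 266.5], [0.0, 394.9, 193.6], [0.0, 0.0, 1.0]] [-0.06344678  0.          0.          0.          0.        ]
[0.253 0.652 0.582] [ 0.36 -0.74 -0.57]
top [[416.7, 0.0, 255.6], [0.0, 416.7, 193.7], [0.0, 0.0, 1.0]] [-0.05458072  0.          0.          0.          0.        ]
[0.428 0.045 0.998] [ 0.15 -0.02 -0.99]
```

View pics/scene0.png

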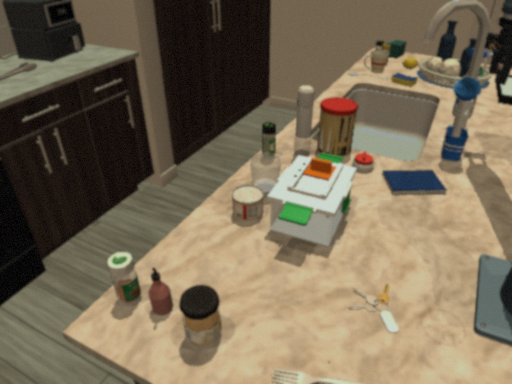

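View pics/top0.png

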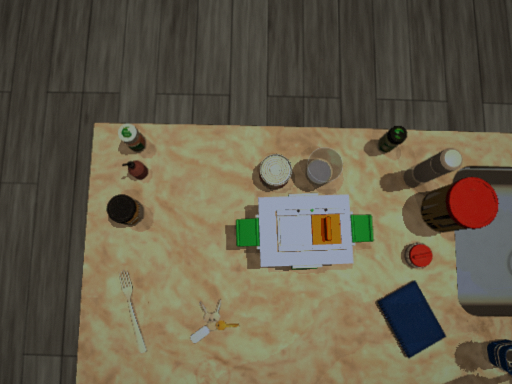

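The scene view shows the keeper at about (315,200), with the tin at (248,203) and the glass at (265,170). In the top view the lid is centred near (305,231), the rib near (326,229), and the clips at (247,232) and (362,228). A tall jar with a red lid stands to the right, near (450,205).

```bash
cat > h.py <<'E'
from plant import *
import cv2,numpy as np
def ray(name,uv,z):
    c=calibration(name);M=np.array(c["camera_from_world"])
    p=cv2.undistortPoints(np.float64(uv).reshape(-1,1,2),np.array(c["mtx"]),np.array(c["dist"]))[:,0]
    d=np.c_[p,np.ones(len(p))]@M[:3,:3]; o=-M[:3,:3].T@M[:3,3]
    return (o+d*((z-o[2])/d[:,2])[:,None])[:,:2]
def mask(im,lo,hi): return cv2.inRange(cv2.cvtColor(im,cv2.COLOR_RGB2HSV),lo,hi)
def blobs(m,amin=60):
    n,l,s,c=cv2.connectedComponentsWithStats(m); return [(l==i).astype(np.uint8) for i in range(1,n) if s[i,4]>amin]
def pts(b): 
    return max(cv2.findContours(b,cv2.RETR_EXTERNAL,cv2.CHAIN_APPROX_NONE)[0],key=len)[:,0].astype(float)
def keeper(im):
    m=mask(im,(90,0,130),(150,70,255)); m[:180]=0;m[280:]=0;m[:,:230]=0;m[:,380:]=0
    return m
E
python3 - <<'E'
from h import *
im=np.load("pics/top0.npy")
hsv=cv2.cvtColor(im,cv2.COLOR_RGB2HSV)
for p in[(270,205),(265,250),(345,250),(300,230),(320,240),(326,229),(245,235),(265,190),(420,250)]: print(p,im[p[1],p[0]],hsv[p[1],p[0]])
for nm,m,z in(("green",mask(im,(50,120,50),(75,255,255)),.1),("orange",mask(im,(5,180,80),(22,255,255)),.104),("white",keeper(im),.098)):
    m[:150]=0;m[290:]=0;m[:,:220]=0;m[:,390:]=0
    for b in blobs(m,40):
        q=pts(b); w=ray("top",q,z).astype(np.float32)
        r=cv2.minAreaRect(w*1000); print(nm,q.mean(0).round(),int(b.sum()),np.round(r[0],1),np.round(r[1],1),round(r[2],1))
crop=im[150:300,220:400,::-1]; cv2.imwrite("pics/crop1.png",cv2.resize(crop,(720,600),interpolation=2))
E
```

```text
(270, 205) [149 159 178] [110  42 178]
(265, 250) [149 159 177] [109  40 177]
(345, 250) [148 156 173] [110  37 173]
(300, 230) [149 159 179] [110  43 179]
(320, 240) [153 105  19] [ 19 223 153]
(326, 229) [73 24  0] [ 10 255  73]
(245, 235) [ 23 115  35] [ 64 204 115]
(265, 190) [85 71 51] [ 18 102  85]
(420, 250) [148  37  20] [  4 221 148]
green [361. 228.] 563 [ 494.2 -201.6] [56.5 46.1] 1.0
green [247. 232.] 629 [481.4  46.7] [59.1 49.4] 3.5
orange [326. 229.] 747 [ 490.9 -122.2] [62.1 59.9] 3.2
white [304. 231.] 5313 [488.4 -79.6] [158.2 208.1] 2.7
```

View pics/crop1.png

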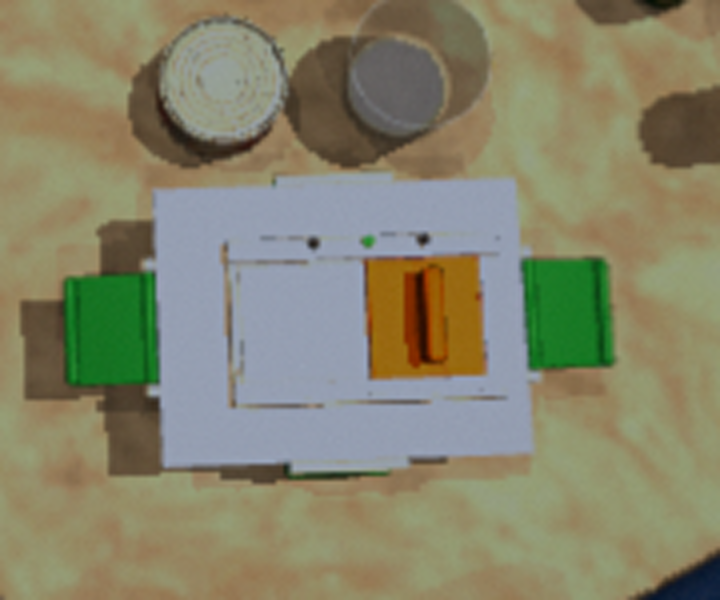

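The orange plate, the clips and the lid agree to about 1 mm: keeper centre (0.488, -0.077), yaw about 0.05. I'll go to a point above the right clip at (0.4945, -0.206) with the fingers closed, and turn the tool so that its y lies along keeper x. This keeps the long side of the gripper body clear of the rib.

```bash
python3 -m creep '[{"tx":43.4,"ty":-33.6,"claw":0},{"tx":43.4,"ty":-33.6,"claw":0},{"tx":43.4,"ty":-33.6,"claw":0},{"tx":43.4,"ty":-33.6,"claw":0},{"tx":43.4,"ty":-33.6,"claw":0},{"tx":43.4,"ty":-33.6,"claw":0},{"tx":43.4,"ty":-33.6,"claw":0},{"tx":43.4,"ty":-33.6,"claw":0},{"tx":43.4,"ty":-33.6,"claw":0},{"tx":43.4,"ty":-33.6,"claw":0}]' 20; python3 -m creep '[{"az":-0.174,"claw":0},{"az":-0.174,"claw":0},{"az":-0.174,"claw":0},{"az":-0.174,"claw":0},{"az":-0.174,"claw":0},{"az":-0.174,"claw":0},{"az":-0.174,"claw":0},{"az":-0.174,"claw":0},{"claw":0},{"claw":0}]'
cat > s.py <<'E'
from h import *
from scipy.spatial.transform import Rotation as R
o=get_obs();q=o["tcp_rot"];m=R.from_quat(q[[1,2,3,0]]).as_matrix()
C=np.array([.488,-.077]);a=.05;K=np.array([[np.cos(a),np.sin(a)],[-np.sin(a),np.cos(a)]])
print("t",o["t"],"pos",o["eef_pos"].round(4),"keeper xy mm",(K@(o["eef_pos"][:2]-C)*1000).round(1),"F",o["contact_force"].round(2),"w",round(float(o["width"]),4))
print("axes",m.T.round(3).tolist(),"yaw err",round(float(np.arctan2(m[1,0],m[0,0])-np.pi/2-a),3))
E
python3 s.py
```

```text
t 0.1 pos [ 0.1485 -0.6322  0.2379] keeper xy mm [-366.8 -537.6] F [0.24 0.41 1.08] w 0.0882
axes [[0.973, 0.229, -0.0], [0.229, -0.973, -0.002], [-0.0, 0.001, -1.0]] yaw err -1.39invalid input
invalid input
```

```bash
python3 -m creep '[{"tx":43.4,"ty":-33.6,"tz":0,"ax":0,"ay":0,"az":0,"claw":0}]' 20; python3 s.py
```

```text
t: 0.22
eef_pos: [0.1798, -0.5919, 0.238]
tcp_rot: [0.0, 0.994, 0.112, -0.001]
contact_force: [1.8, -0.3, 0.1]
width: 0.0805
t 0.225 pos [ 0.1798 -0.5919  0.238 ] keeper xy mm [-333.6 -498.8] F [ 1.77 -0.26  0.08] w 0.0805
axes [[0.975, 0.222, -0.002], [0.222, -0.975, 0.001], [-0.002, -0.001, -1.0]] yaw err -1.397
```

All keys are required in each row. Carrying on.

```bash
python3 -m creep '[{"tx":43.4,"ty":-33.6,"tz":0,"ax":0,"ay":0,"az":0,"claw":0},{"tx":43.4,"ty":-33.6,"tz":0,"ax":0,"ay":0,"az":0,"claw":0},{"tx":43.4,"ty":-33.6,"tz":0,"ax":0,"ay":0,"az":0,"claw":0},{"tx":43.4,"ty":-33.6,"tz":0,"ax":0,"ay":0,"az":0,"claw":0},{"tx":43.4,"ty":-33.6,"tz":0,"ax":0,"ay":0,"az":0,"claw":0},{"tx":43.4,"ty":-33.6,"tz":0,"ax":0,"ay":0,"az":0,"claw":0},{"tx":43.4,"ty":-33.6,"tz":0,"ax":0,"ay":0,"az":0,"claw":0},{"tx":43.4,"ty":-33.6,"tz":0,"ax":0,"ay":0,"az":0,"claw":0},{"tx":43.4,"ty":-33.6,"tz":0,"ax":0,"ay":0,"az":0,"claw":0}]'; python3 -m creep '[{"tx":0,"ty":0,"tz":0,"ax":0,"ay":0,"az":-0.174,"claw":0},{"tx":0,"ty":0,"tz":0,"ax":0,"ay":0,"az":-0.174,"claw":0},{"tx":0,"ty":0,"tz":0,"ax":0,"ay":0,"az":-0.174,"claw":0},{"tx":0,"ty":0,"tz":0,"ax":0,"ay":0,"az":-0.174,"claw":0},{"tx":0,"ty":0,"tz":0,"ax":0,"ay":0,"az":-0.174,"claw":0},{"tx":0,"ty":0,"tz":0,"ax":0,"ay":0,"az":-0.174,"claw":0},{"tx":0,"ty":0,"tz":0,"ax":0,"ay":0,"az":-0.174,"claw":0},{"tx":0,"ty":0,"tz":0,"ax":0,"ay":0,"az":-0.174,"claw":0},{"tx":0,"ty":0,"tz":0,"ax":0,"ay":0,"az":0,"claw":0},{"tx":0,"ty":0,"tz":0,"ax":0,"ay":0,"az":0,"claw":0}]' ; python3 s.py
```

```text
t: 1.35
eef_pos: [0.495, -0.2049, 0.2385]
tcp_rot: [0.0, 0.993, 0.115, -0.0]
contact_force: [0.2, -0.5, 1.2]
width: -0.0
t: 2.6
eef_pos: [0.4942, -0.2064, 0.2385]
tcp_rot: [-0.0, 0.69, 0.724, -0.0]
contact_force: [0.1, 0.7, 0.4]
width: 0.0003
t 2.6 pos [ 0.4942 -0.2064  0.2385] keeper xy mm [  -0.3 -129.6] F [0.06 0.73 0.39] w 0.0003
axes [[-0.049, 0.999, 0.0], [0.999, 0.049, -0.0], [-0.0, 0.0, -1.0]] yaw err -0.001
```

```bash
python3 -m creep '[{"tx":0,"ty":0,"tz":33,"ax":0,"ay":0,"az":0,"claw":0},{"tx":0,"ty":0,"tz":33,"ax":0,"ay":0,"az":0,"claw":0},{"tx":0,"ty":0,"tz":33,"ax":0,"ay":0,"az":0,"claw":0},{"tx":0,"ty":0,"tz":33,"ax":0,"ay":0,"az":0,"claw":0},{"tx":0,"ty":0,"tz":10,"ax":0,"ay":0,"az":0,"claw":0},{"tx":0,"ty":0,"tz":10,"ax":0,"ay":0,"az":0,"claw":0},{"tx":0,"ty":0,"tz":10,"ax":0,"ay":0,"az":0,"claw":0}]'; python3 -m creep '[{"tx":0,"ty":0,"tz":10,"ax":0,"ay":0,"az":0,"claw":0},{"tx":0,"ty":0,"tz":8,"ax":0,"ay":0,"az":0,"claw":0},{"tx":0,"ty":0,"tz":0,"ax":0,"ay":0,"az":0,"claw":0}]'; python3 s.py
```

```text
t: 3.48
eef_pos: [0.4958, -0.2071, 0.0777]
tcp_rot: [0.002, 0.689, 0.725, 0.0]
contact_force: [0.1, -1.2, 1.3]
width: 0.0005
t: 3.85
eef_pos: [0.4938, -0.2061, 0.0581]
tcp_rot: [-0.001, 0.688, 0.725, -0.0]
contact_force: [-0.1, -0.0, 0.3]
width: 0.0001
t 3.85 pos [ 0.4938 -0.2061  0.0581] keeper xy mm [  -0.7 -129.3] F [-0.13 -0.02  0.31] w 0.0001
axes [[-0.052, 0.999, 0.001], [0.999, 0.052, -0.001], [-0.001, 0.001, -1.0]] yaw err 0.002
```

```bash
python3 -m creep '[{"tx":0,"ty":0,"tz":-32,"ax":0,"ay":0,"az":0,"claw":0},{"tx":0,"ty":0,"tz":-32,"ax":0,"ay":0,"az":0,"claw":0},{"tx":0,"ty":0,"tz":-32,"ax":0,"ay":0,"az":0,"claw":0},{"tx":0,"ty":0,"tz":-32,"ax":0,"ay":0,"az":0,"claw":0},{"tx":51.7,"ty":0,"tz":0,"ax":0,"ay":0,"az":0,"claw":0},{"tx":51.7,"ty":0,"tz":0,"ax":0,"ay":0,"az":0,"claw":0},{"tx":51.7,"ty":0,"tz":0,"ax":0,"ay":0,"az":0,"claw":0},{"tx":51.7,"ty":0,"tz":0,"ax":0,"ay":0,"az":0,"claw":0},{"tx":51.7,"ty":0,"tz":0,"ax":0,"ay":0,"az":0,"claw":0},{"tx":0,"ty":0,"tz":0,"ax":0,"ay":0,"az":0,"claw":0}]'; python3 s.py; python3 - <<'E'
from h import *
cv2.imwrite("pics/top1.png",read_camera("top")[120:300,200:440,::-1])
E
```

```text
t: 5.1
eef_pos: [0.4805, 0.0565, 0.1874]
tcp_rot: [-0.0, 0.686, 0.728, 0.001]
contact_force: [-0.8, 0.1, 0.4]
width: 0.0004
t 5.1 pos [0.4805 0.0565 0.1874] keeper xy mm [ -0.8 133.7] F [-0.75  0.07  0.41] w 0.0004
axes [[-0.06, 0.998, 0.002], [0.998, 0.06, 0.001], [0.001, 0.002, -1.0]] yaw err 0.01
```

View pics/top1.png

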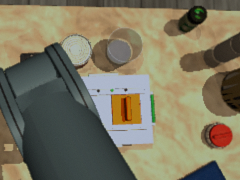

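The right clip is now only a thin green line at (152,107), so it is down. Next, press the left clip.

```bash
python3 -m creep '[{"tx":0,"ty":0,"tz":27,"ax":0,"ay":0,"az":0,"claw":0},{"tx":0,"ty":0,"tz":27,"ax":0,"ay":0,"az":0,"claw":0},{"tx":0,"ty":0,"tz":27,"ax":0,"ay":0,"az":0,"claw":0},{"tx":0,"ty":0,"tz":10,"ax":0,"ay":0,"az":0,"claw":0},{"tx":0,"ty":0,"tz":10,"ax":0,"ay":0,"az":0,"claw":0},{"tx":0,"ty":0,"tz":10,"ax":0,"ay":0,"az":0,"claw":0}]'; python3 s.py; python3 -m creep '[{"tx":0,"ty":0,"tz":10,"ax":0,"ay":0,"az":0,"claw":0},{"tx":0,"ty":0,"tz":8,"ax":0,"ay":0,"az":0,"claw":0},{"tx":0,"ty":0,"tz":0,"ax":0,"ay":0,"az":0,"claw":0}]'; python3 s.py
```

```text
t: 5.9
eef_pos: [0.4819, 0.0518, 0.0761]
tcp_rot: [0.001, 0.689, 0.725, 0.001]
contact_force: [0.8, 0.7, 1.9]
width: 0.0003
t 5.9 pos [0.4819 0.0518 0.0761] keeper xy mm [  0.4 129. ] F [0.76 0.69 1.88] w 0.0003
axes [[-0.052, 0.999, 0.0], [0.999, 0.052, 0.002], [0.002, 0.0, -1.0]] yaw err 0.002
t: 6.28
eef_pos: [0.4803, 0.0517, 0.057]
tcp_rot: [-0.0, 0.688, 0.725, -0.001]
contact_force: [-0.8, -0.3, 0.6]
width: 0.0005
t 6.275 pos [0.4803 0.0517 0.057 ] keeper xy mm [ -1.3 128.9] F [-0.81 -0.29  0.6 ] w 0.0005
axes [[-0.052, 0.999, -0.0], [0.999, 0.052, -0.001], [-0.001, -0.0, -1.0]] yaw err 0.002
```

```bash
python3 -m creep '[{"tx":0,"ty":0,"tz":-32.5,"ax":0,"ay":0,"az":0,"claw":0},{"tx":0,"ty":0,"tz":-32.5,"ax":0,"ay":0,"az":0,"claw":0},{"tx":0,"ty":0,"tz":-32.5,"ax":0,"ay":0,"az":0,"claw":0},{"tx":0,"ty":0,"tz":-32.5,"ax":0,"ay":0,"az":0,"claw":0},{"tx":-51,"ty":0,"tz":0,"ax":0,"ay":0,"az":0,"claw":0},{"tx":-51,"ty":0,"tz":0,"ax":0,"ay":0,"az":0,"claw":0},{"tx":-51,"ty":0,"tz":0,"ax":0,"ay":0,"az":0,"claw":0},{"tx":-51,"ty":0,"tz":0,"ax":0,"ay":0,"az":0,"claw":0},{"tx":0,"ty":0,"tz":0,"ax":0,"ay":0,"az":0,"claw":0},{"tx":0,"ty":0,"tz":0,"ax":0,"ay":0,"az":0,"claw":0}]'; python3 s.py; python3 - <<'E'
from h import *
cv2.imwrite("pics/scene1.png",cv2.resize(read_camera("scene")[120:270,220:400,::-1],None,fx=3,fy=3))
E
```

```text
t: 7.52
eef_pos: [0.4914, -0.1512, 0.1878]
tcp_rot: [-0.0, 0.688, 0.725, 0.0]
contact_force: [0.2, 0.2, -0.1]
width: 0.0006
t 7.525 pos [ 0.4914 -0.1512  0.1878] keeper xy mm [ -0.3 -74.3] F [ 0.21  0.19 -0.12] w 0.0006
axes [[-0.052, 0.999, 0.001], [0.999, 0.052, 0.0], [0.0, 0.001, -1.0]] yaw err 0.002
```

View pics/scene1.png

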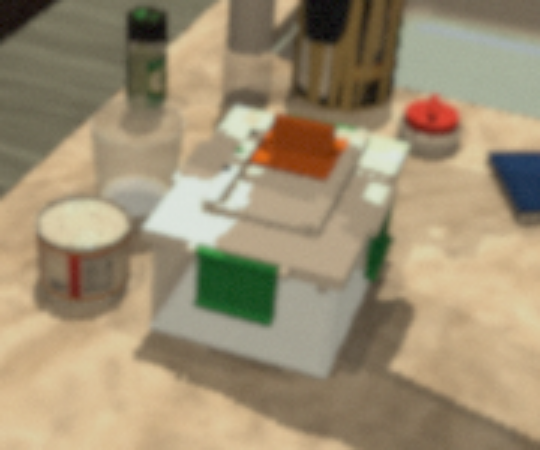

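The left clip at (237,285) hangs straight down, and the tin and glass have not moved. The shutter is still shut. Next I'll lower the fingers behind the rib.

```bash
python3 -m creep '[{"tx":0,"ty":0,"tz":24,"ax":0,"ay":0,"az":0,"claw":0},{"tx":0,"ty":0,"tz":24,"ax":0,"ay":0,"az":0,"claw":0},{"tx":0,"ty":0,"tz":12,"ax":0,"ay":0,"az":0,"claw":0},{"tx":0,"ty":0,"tz":12,"ax":0,"ay":0,"az":0,"claw":0},{"tx":0,"ty":0,"tz":0,"ax":0,"ay":0,"az":0,"claw":0},{"tx":0,"ty":0,"tz":0,"ax":0,"ay":0,"az":0,"claw":0}]'; python3 s.py; python3 -m creep '[{"tx":5,"ty":0,"tz":0,"ax":0,"ay":0,"az":0,"claw":0},{"tx":5,"ty":0,"tz":0,"ax":0,"ay":0,"az":0,"claw":0},{"tx":4,"ty":0,"tz":0,"ax":0,"ay":0,"az":0,"claw":0},{"tx":4,"ty":0,"tz":0,"ax":0,"ay":0,"az":0,"claw":0},{"tx":3,"ty":0,"tz":0,"ax":0,"ay":0,"az":0,"claw":0},{"tx":3,"ty":0,"tz":0,"ax":0,"ay":0,"az":0,"claw":0}]'; python3 s.py
```

```text
t: 8.32
eef_pos: [0.4919, -0.1519, 0.1162]
tcp_rot: [0.0, 0.688, 0.725, 0.0]
contact_force: [-0.6, 0.1, 0.8]
width: 0.0003
t 8.325 pos [ 0.4919 -0.1519  0.1162] keeper xy mm [  0.2 -75. ] F [-0.65  0.07  0.8 ] w 0.0003
axes [[-0.052, 0.999, -0.0], [0.999, 0.052, 0.001], [0.001, -0.0, -1.0]] yaw err 0.002
t: 9.07
eef_pos: [0.4904, -0.1283, 0.1159]
tcp_rot: [0.0, 0.689, 0.725, -0.0]
contact_force: [0.5, -3.3, 2.5]
width: 0.0007
t 9.075 pos [ 0.4904 -0.1283  0.1159] keeper xy mm [ -0.2 -51.4] F [ 0.53 -3.27  2.5 ] w 0.0007
axes [[-0.052, 0.999, -0.001], [0.999, 0.052, 0.0], [0.0, -0.001, -1.0]] yaw err 0.002
```

Contact at 3.3 N with about 8 mm of travel, as expected. I'll push on slowly past the crest.

```bash
python3 -m creep '[{"tx":2,"ty":0,"tz":0,"ax":0,"ay":0,"az":0,"claw":0},{"tx":2,"ty":0,"tz":0,"ax":0,"ay":0,"az":0,"claw":0},{"tx":2,"ty":0,"tz":0,"ax":0,"ay":0,"az":0,"claw":0},{"tx":2,"ty":0,"tz":0,"ax":0,"ay":0,"az":0,"claw":0},{"tx":2,"ty":0,"tz":0,"ax":0,"ay":0,"az":0,"claw":0},{"tx":0,"ty":0,"tz":0,"ax":0,"ay":0,"az":0,"claw":0},{"tx":0,"ty":0,"tz":0,"ax":0,"ay":0,"az":0,"claw":0}]'; python3 s.py; python3 - <<'E'
from h import *
im=read_camera("scene");cv2.imwrite("pics/scene2.png",cv2.resize(im[120:270,220:400,::-1],None,fx=3,fy=3))
E
```

```text
t: 9.95
eef_pos: [0.4897, -0.1181, 0.1157]
tcp_rot: [-0.0, 0.689, 0.725, -0.0]
contact_force: [-0.8, -0.3, 0.1]
width: 0.0004
t 9.95 pos [ 0.4897 -0.1181  0.1157] keeper xy mm [ -0.4 -41.1] F [-0.82 -0.31  0.12] w 0.0004
axes [[-0.052, 0.999, -0.0], [0.999, 0.052, -0.0], [-0.0, -0.0, -1.0]] yaw err 0.002
```

View pics/scene2.png

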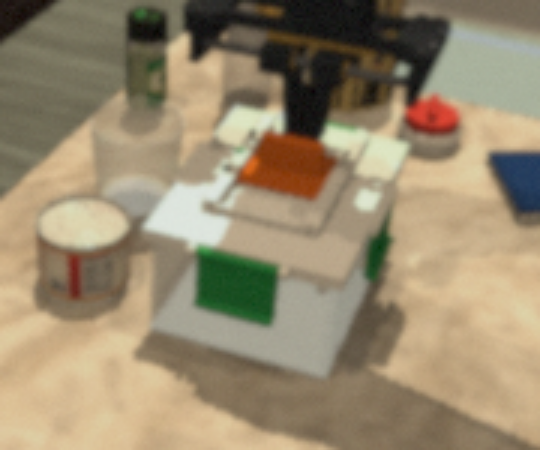

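The force has dropped to zero, so the plate has jumped on toward the middle stop. I'll back off, rise, move clear to the right, and measure.

```bash
python3 -m creep '[{"tx":-10,"ty":0,"tz":0,"ax":0,"ay":0,"az":0,"claw":0},{"tx":-10,"ty":0,"tz":-10,"ax":0,"ay":0,"az":0,"claw":0},{"tx":0,"ty":0,"tz":-45,"ax":0,"ay":0,"az":0,"claw":0},{"tx":0,"ty":0,"tz":-45,"ax":0,"ay":0,"az":0,"claw":0},{"tx":-40,"ty":-30,"tz":0,"ax":0,"ay":0,"az":0,"claw":0},{"tx":-50,"ty":-30,"tz":0,"ax":0,"ay":0,"az":0,"claw":0},{"tx":-50,"ty":-30,"tz":0,"ax":0,"ay":0,"az":0,"claw":0},{"tx":-50,"ty":-30,"tz":0,"ax":0,"ay":0,"az":0,"claw":0},{"tx":-50,"ty":-20,"tz":0,"ax":0,"ay":0,"az":0,"claw":0},{"tx":0,"ty":0,"tz":0,"ax":0,"ay":0,"az":0,"claw":0}]'; python3 s.py; python3 - <<'E'
from h import *
im=read_camera("top");cv2.imwrite("pics/top3.png",cv2.resize(im[140:300,210:410,::-1],None,fx=3,fy=3))
for nm,m,z in(("orange",mask(im,(5,180,80),(22,255,255)),.104),("green",mask(im,(50,120,50),(75,255,255)),.07)):
    m[:150]=0;m[290:]=0;m[:,:220]=0;m[:,390:]=0
    for b in blobs(m,25):
        q=pts(b); r=cv2.minAreaRect((ray("top",q,z)*1000).astype(np.float32)); print(nm,np.round(r[0],1),np.round(r[1],1))
E
```

```text
t: 11.25
eef_pos: [0.3603, -0.3901, 0.2162]
tcp_rot: [0.001, 0.692, 0.722, -0.001]
contact_force: [0.9, 0.1, 0.2]
width: 0.0003
t 11.25 pos [ 0.3603 -0.3901  0.2162] keeper xy mm [-143.2 -306.3] F [0.85 0.13 0.21] w 0.0003
axes [[-0.043, 0.999, -0.002], [0.999, 0.043, -0.001], [-0.0, -0.002, -1.0]] yaw err -0.007
orange [489.4 -93.3] [62.6 61.1]
green [ 496.1 -189.2] [58.4  6.2]
green [484.5  26.7] [60.1 10.8]
```

View pics/top3.png

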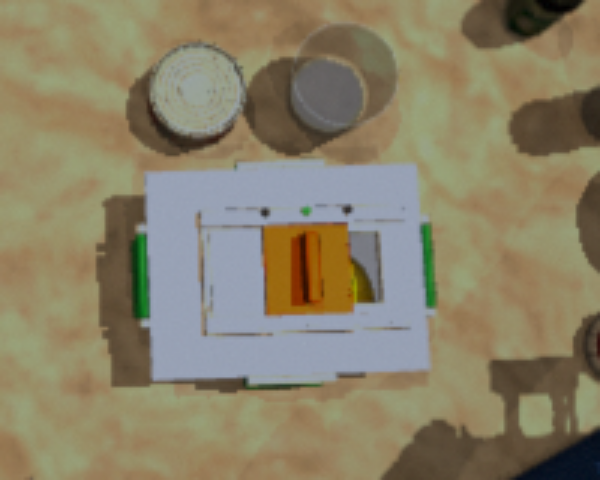

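The shutter's middle is at the green dot and the vent is half open. The plate moved 29 mm (y from -122.2 to -93.3). Both clips are thin lines against the ends, the tin and glass stand where they were, and the arm is clear.

```bash
python3 -m creep '[{"tx":0,"ty":0,"tz":0,"ax":0,"ay":0,"az":0,"claw":0},{"tx":0,"ty":0,"tz":0,"ax":0,"ay":0,"az":0,"claw":0}]'; python3 -c "from plant import *; print(finish_job())"
```

```text
t: 11.55
eef_pos: [0.3642, -0.3837, 0.2159]
tcp_rot: [-0.0, 0.688, 0.726, 0.0]
contact_force: [-0.2, 1.4, 0.4]
width: 0.0004
the job is handed in; nothing more can be done
None
```

I pressed both green end clips down with closed fingers, then pushed the shutter rib slowly past its first crest so the plate jumped to the middle stop. I then backed the arm away and handed the job in at about 11.6 s.

- **Shutter:** in the last top picture the plate had moved 29 mm, within the 5 mm allowed. Its middle lined up with the green dot and the vent was half open.
- **Clips:** both showed only as thin green lines against the keeper's ends, so they are hanging down. I judged this by eye and did not measure the angles.
- **Glass and tin:** they looked unmoved in the pictures; I did not measure their positions.
- **Robot:** about 0.2 m above the worktop and clear of everything. The contact force readings were about 1.5 N or less, with nothing touching.

My first two move commands were refused as invalid because each row must give all seven numbers; nothing moved. No checks failed or disagreed.

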